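Lock the board holder and put the key away

ROBOT

A 6-joint arm with a two-finger parallel gripper is mounted at the origin on the work surface. World frame = base frame: x ahead of the robot, y to its left, z up, the work surface at z = 0. Lengths are in m, angles in rad, forces in N, time in s.
With the tool pointing down it reaches from about 0.225 to 0.875 m from the base axis. Payload 3.4 kg.
Tool frame: the origin (TCP) lies between the finger pads; the fingertips stand 8 mm ahead of it and the grasp point (between the pads) lies 11 mm behind it; z points along the fingers, y is the line along which they close (so a half turn about z gives the same grasp; the last joint's range is limited). The gripper opens to 85 mm and grips with 20 to 120 N. Pads are 22 mm wide; open, the fingers measure 114 mm over their backs; the gripper's body (76 mm by 85 mm) begins 54 mm behind the grasp point. The pads swing forward as they close: fully open they stand 13 mm farther back than shut.
Start: joints at [-1.295, 0.276, 1.505, -0, 1.361, -0.121], TCP at [0.222, -0.53, 0.239] pointing down, gripper open.
Joint ranges: [-2.89, 2.89], [-0.75, 2.08], [0.22, 2.7], [-1.18, 4.32], [0.11, 2.71], [-2.7, 2.7]. Speed limits (rad/s): [2.57, 2.57, 3.14, 3.14, 3.14, 3.14].

INTERFACE

Orientations are given as a unit quaternion [w, x, y, z].
In Python, from rig import manip, optics, finder gives the robot as it stands.
- The arm moves only by the tool servo_tool, never from a script. Its argument "increments" is a list of rows, each a list of 7 numbers: the shift along the tool's x, y, z in cm, then the turn, a rotation vector about the tool's x, y, z in degrees, then the closure, from -1 (fully open) to 1 (shut). In form: [[x, y, z, rx, ry, rz, gripper], ...]. A call has exactly 5 rows; each row shifts and turns the commanded pose from where the row before left it, along the tool's axes as they then stand; what a row does not reach is not made up. A row lasts 1/10 s, in which the tool goes at most 50 mm and 8.59 degrees, less where a joint would pass 70% of its speed; a pose out of reach is approached as far as the arm can. A call is refused whole if a number of a shift passes 5 or a number of a turn 8.59, either way. A call with a gripper value outside its range is refused whole. The fingers move at their own pace and stop on an object; "squeeze" is the grip in N (left out, the last holds). Time passes only in rows, so rows that do not move let the fingers close, or fill a call up. It gives the time, the measured TCP pose, the force, the opening and the grip force at its end, in the units of the state.
- manip.get_state(): the state, without advancing time (a new reading comes with each control period).
- optics.get_image(name): name is "side" or "top" or "wrist"; returns the picture (420x560x3 uint8, red, green, blue); there is no depth.
- optics.get_calibration(name): a dict with "fov_y" (degrees; the focal length in pixels is half the picture's height over the tangent of half this angle, whatever the lens; pixels are square), "cx", "cy" (the principal point, pixels), "world_to_cam" (4x4, takes a point from world to camera coordinates). Camera axes: x right, y down, z forward; pixel columns grow to the right and rows downward; lengths in m; the calibration is good to about 2 mm. A picture is of the moment at which its call begins: read the wrist's pose just before it. get_calibration takes no time and is no camera call; for the wrist camera it gives the pose at the moment of the call.
- manip.sign_off(): hands the job in; it is judged then, once.
Trained networks look in the newest picture that a camera, given by its name, has taken for a name from the list of things; names that differ only in an ending like _2 or _b are one class to them, and where a whole thing is asked for, a point or a joint stands for the part that bears it (a point fixed in the world has none). Each returns a list of dicts, best first, with "p" (0 to 1); they miss things now and then, are a little off and sometimes report something else, mostly with a low value. They report only what shows in the picture. A call takes as long as a camera call. They do not tell look-alikes from the thing itself.
- finder.silhouettes(label, camera): "region" (420x560 bool, what is visible of it) and "box" ([centre column, centre row, width, height] in pixels, round what is visible of it).
- finder.tip_of(label, camera): "at" ([column, row] in pixels: a listed point, or the origin of a listed thing).
The state is a dict: "clock": time; "qpos": joint angles; "qd": joint speeds; "effort": joint torques, N m; "position": TCP position; "ee_rot": TCP orientation; "contact_force": force on the tool from outside, world axes, zero at the start; "moment": the same for the moment, N m; "width": finger opening in m; "gripper_force": force on a finger pad.
Only numpy, scipy, OpenCV 4.12 (cv2) and the standard library are available. Lean on these libraries where they do the work, as an engineer would, in place of code of your own. Each camera call takes 0.05 s, during which the arm holds its last target. There are 200 camera calls.

TASK

Lock the circuit board into its holder: the T-handled hex key already stands in the holder's socket, so turn it a quarter turn clockwise (seen from above) until the latch arm lies over the board. Then pull the key out and stand it in the empty compartment at the end of the orange tool caddy, leaving the key of the other, empty holder as it is.

Things in the scene. Friction and masses are not known exactly. Their poses are not given: they have to be found in the camera images.
- key_handle (a point): Centre of the T-handle of the hex key standing in the holder that has the circuit board. Black bar 60 long, 14 wide and high; axes: y along the bar, z up the shaft. Steel hex shaft, 14 across flats, its tip 92 under this point, stands 25 deep and loose in the socket; lifts straight out. At first the point is on the lock's vertical axis, 108 above the table. 0.08 to 0.17 kg.
- holder_lock (a joint): Turn of that holder's lock, rad, clockwise from above: 0 at the start (latch arm off to the side of the board), 1.57 locked (arm over the board), stop at 1.75. The key carries it round after up to 8 degrees of play; takes 0.05 N m and stays where left. Fixed holder, base 165 x 90 mm, nothing but the key above 42 mm.
- caddy_slot (a point): Centre of the mouth of the empty end compartment of the orange caddy, a fixed box 158 x 52 mm, 70 high, three compartments in a row. Mouth 44 (x) by 40 (y), 70 above the table; floor 64 below it. Axes: z up, x along the caddy to the others: next one (51 mm on) has pins up to 72 above the table, the far one (101 mm on) drivers up to 144.
- spare_key_end (a point): Point near one end of the handle bar (25 mm from its middle, along its y) of the other key, alike, in the like holder that has no board; 108 mm above the table. To be left as it is.
Mind the look-alikes: they are no part of the job. What is shaped like the part that bears key_handle but yellow is not meant.

How it is judged:
On the way:
1. the lock of the holder with the board is turned a quarter turn clockwise while the key stands in it (value of joint holder_lock above 1.15 rad and height (world z) of key_handle below 0.122 m and distance of key_handle from where it was at the start of the episode below 0.02 m), for 0.2 s.
At the end, for the whole second after the job is handed in: The lock is still turned by at least 1.15 rad, and the key stands in the caddy's empty end compartment: handle within 34 mm of the compartment's centre seen from above, at most 36 mm above its mouth, shaft within 37 degrees of upright (leaning on a wall is fine) (value of joint holder_lock above 1.15 rad and horizontal distance between key_handle and caddy_slot below 0.034 m and z of key_handle in the frame of caddy_slot below 0.036 m and angle between key_handle's own z axis and vertical below 0.65 rad); the robot touches nothing.
It fails at once if the other holder's key is turned, shifted or lifted (its bar end moves more than 15 mm) (distance of spare_key_end from where it was at the start of the episode above 0.015 m).
It also fails if it takes over 45 s, if anything falls off the work surface, if the arm or the gripper's body presses on something with over 40 N, if the wrist force passes 120 N, or if a joint passes its speed limit or range.

## Working session

There is one attempt and no reset: what is moved stays moved. The work goes in short steps, Python scripts to look and compute and a tool call to move; the robot and the scene stay as the last step left them, time stands still between calls to the robot, and variables do not carry over. Pictures are saved under pics/ and viewed, at most 10 in all, crops included, and the job is handed in when it is done.

Besides the shell and the picture viewer there is one more tool, called after "Emit:" as name(argument=value, ...) on one line, values as JSON. servo_tool: Moves the arm, as the interface text tells. Its arguments: {"type":"object","properties":{"increments":{"type":"array","items":{"type":"array","items":{"type":"number"}}},"squeeze":{"type":"number"}},"required":["increments"]}

```bash
mkdir -p pics
cat > h.py <<'E'
import numpy as np, cv2
from rig import manip, optics, finder
def cal(n):
    c=optics.get_calibration(n); f=210/np.tan(np.radians(c["fov_y"]/2)); return f,c["cx"],c["cy"],np.array(c["world_to_cam"])
def proj(n,P):
    f,cx,cy,T=cal(n); p=T[:3,:3]@np.array(P)+T[:3,3]; return np.array([cx+f*p[0]/p[2],cy+f*p[1]/p[2]])
def ray(n,uv):
    f,cx,cy,T=cal(n); d=T[:3,:3].T@np.array([(uv[0]-cx)/f,(uv[1]-cy)/f,1]); return -T[:3,:3].T@T[:3,3], d
def atz(n,uv,z):
    o,d=ray(n,uv); return o+d*(z-o[2])/d[2]
E
cat > a.py <<'E'
from h import *
np.set_printoptions(precision=4,suppress=True)
ims=[]
for n in("top","side"):
    im=optics.get_image(n); cv2.imwrite(f"pics/{n}0.png",im[:,:,::-1]); print(n,cal(n))
    for l,z in(("key_handle",.108),("caddy_slot",.07),("spare_key_end",.108)):
        for r in finder.tip_of(l,n)[:4]: print(n,l,round(r["p"],2),np.array(r["at"]),atz(n,r["at"],z))
s=manip.get_state(); print(s)
E
python3 a.py
```

```text
top (np.float64(541.4684283618806), 274.68666863111804, 208.10845323636508, array([[-0.0274, -0.9995, -0.0151,  0.0327],
       [-0.9964,  0.0285, -0.0804,  0.4117],
       [ 0.0808,  0.0129, -0.9967,  1.3634],
       [ 0.    ,  0.    ,  0.    ,  1.    ]]))
top key_handle 0.67 [381.1 174.6] [ 0.478  -0.2359  0.108 ]
top caddy_slot 0.86 [276.1 167.8] [0.5077 0.0143 0.07  ]
top spare_key_end 0.73 [153.6 155.9] [0.5395 0.308  0.108 ]
side (np.float64(449.61827670018465), 281.2470967307406, 216.84592203664585, array([[-0.9247, -0.3806, -0.0077,  0.3714],
       [-0.2402,  0.5992, -0.7638,  0.1394],
       [ 0.2953, -0.7044, -0.6455,  0.7713],
       [ 0.    ,  0.    ,  0.    ,  1.    ]]))
side key_handle 0.86 [289.  131.1] [ 0.4739 -0.2229  0.108 ]
side key_handle 0.79 [383.5 150.1] [ 0.262  -0.2217  0.108 ]
side caddy_slot 0.56 [229.7 202.1] [0.504  0.0111 0.07  ]
side spare_key_end 0.87 [111.7 293.7] [0.5385 0.3051 0.108 ]
{'clock': 0.4, 'qpos': array([-1.295 ,  0.276 ,  1.5051, -0.    ,  1.3607, -0.121 ]), 'qd': array([ 0.0009, -0.0016, -0.0021,  0.0021, -0.0001,  0.0012]), 'effort': array([ -0.0013, -41.6174, -24.5744,  -0.0001,   0.0033,   0.    ]), 'position': array([ 0.2222, -0.5303,  0.2392]), 'ee_rot': array([-0.0001,  0.9804,  0.1971, -0.    ]), 'contact_force': array([0.0844, 0.2124, 0.0738]), 'moment': array([0.0209, 0.0059, 0.0322]), 'gripper_force': 0.0, 'width': 0.08545532844488862}
```

View pics/top0.png

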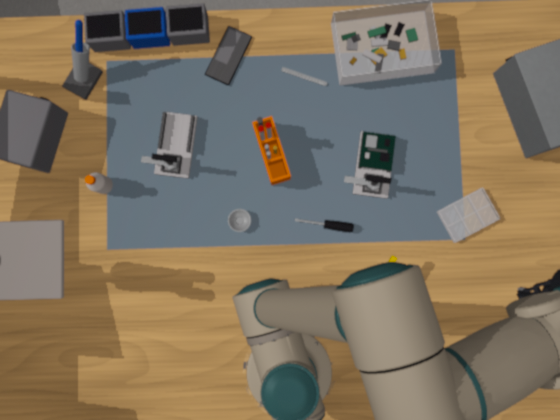

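View pics/side0.png

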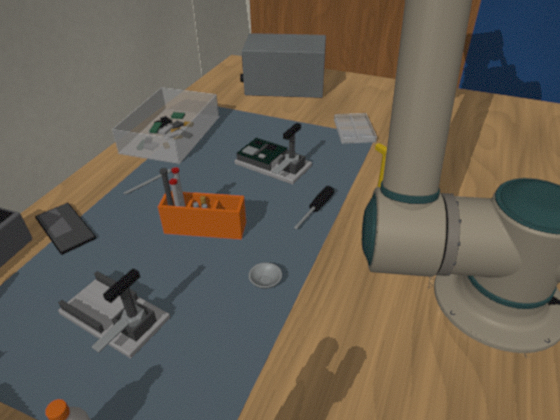

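Top view: candidates for the key are the board holder's key at (377,179), the spare at (165,160) in the holder without a board, and the yellow look-alike at (393,262). In the side view they are at (292,131), (122,285) and (381,150). The key at top (377,179) is the right one because its holder has the green board. The empty caddy compartment is at the near end, around (277,170). A close crop will check the choice and the bar direction.

```bash
cat > b.py <<'E'
from h import *
np.set_printoptions(precision=4,suppress=True)
def tri(pts):
    A=np.zeros((3,3));b=np.zeros(3)
    for n,uv in pts:
        o,d=ray(n,uv);d=d/np.linalg.norm(d);M=np.eye(3)-np.outer(d,d);A+=M;b+=M@o
    return np.linalg.solve(A,b)
t=optics.get_image("top"); K=finder.silhouettes("key_handle","top")
for k in K: print("top",round(k["p"],2),k["box"])
kt=finder.tip_of("key_handle","top"); ct=finder.tip_of("caddy_slot","top")
s=optics.get_image("side"); S=finder.silhouettes("key_handle","side")
for k in S: print("side",round(k["p"],2),k["box"])
ks=finder.tip_of("key_handle","side"); cs=finder.tip_of("caddy_slot","side")
print(kt,ks,ct,cs)
print(tri([("top",kt[0]["at"]),("side",ks[0]["at"])]),tri([("top",ct[0]["at"]),("side",cs[0]["at"])]))
def dark(im,x0,y0,x1,y1,th=45):
    m=np.zeros(im.shape[:2],np.uint8); m[y0:y1,x0:x1]=(im[y0:y1,x0:x1].max(2)<th); return m
for n,im,bx in(("top",t,(355,170,400,190)),("side",s,(278,118,306,145))):
    m=dark(im,*bx); N,L,st,ce=cv2.connectedComponentsWithStats(m); i=1+np.argmax(st[1:,4]); 
    ys,xs=np.where(L==i); r=cv2.minAreaRect(np.c_[xs,ys].astype(np.float32)); print(n,st[i],ce[i],r, [atz(n,p,.115) for p in cv2.boxPoints(r)])
a=cv2.resize(t[115:205,325:425],(400,360),interpolation=2*1);b=cv2.resize(s[105:195,220:320],(400,360),interpolation=2)
c=cv2.resize(t[105:195,225:325],(400,240)[:1]+(360,),interpolation=2)
cv2.imwrite("pics/crop1.png",np.hstack([a,b])[:,:,::-1])
E
python3 b.py
```

```text
top 0.74 [378.4, 181.1, 26.3, 17.2]
side 0.67 [380.1, 163.1, 12.1, 47.0]
side 0.53 [291.7, 140.6, 19.2, 32.3]
[{'at': [377.3, 179.0], 'p': 0.65}, {'at': [387.0, 265.8], 'p': 0.47}] [{'at': [289.4, 131.1], 'p': 0.7}, {'at': [383.0, 149.3], 'p': 0.69}, {'at': [111.1, 295.9], 'p': 0.57}] [] [{'at': [226.3, 200.7], 'p': 0.76}]Traceback (most recent call last):
  File "b.py", line 15, in <module>
    print(tri([("top",kt[0]["at"]),("side",ks[0]["at"])]),tri([("top",ct[0]["at"]),("side",cs[0]["at"])]))
                                                                      ~~^^^
IndexError: list index out of range
```

```bash
sed -i 's/^print(tri.*$/print(tri([("top",kt[0]["at"]),("side",ks[0]["at"])]))\nprint([atz("top",q["at"],.108) for q in kt],[atz("top",q["at"],.07) for q in ct],[atz("side",q["at"],.07) for q in cs])/' b.py; python3 b.py
```

```text
top 0.51 [377.2, 180.4, 24.4, 14.1]
side 0.84 [291.6, 138.6, 15.8, 31.8]
side 0.72 [379.4, 163.9, 13.4, 48.6]
[{'at': [380.2, 176.6], 'p': 0.55}, {'at': [388.5, 266.2], 'p': 0.42}] [{'at': [291.9, 129.9], 'p': 0.77}, {'at': [385.6, 152.1], 'p': 0.49}] [] [{'at': [228.3, 205.0], 'p': 0.62}]
[ 0.4726 -0.2343  0.1054]
[array([ 0.4733, -0.2335,  0.108 ]), array([ 0.2604, -0.2439,  0.108 ])] [] [array([0.5024, 0.0201, 0.07  ])]
top [366 175  25   9 126] [377.246  178.9048] ((377.739990234375, 179.8199920654297), (24.324474334716797, 7.35391092300415), 8.130102157592773) [array([ 0.4611, -0.1962,  0.115 ]), array([ 0.4784, -0.1994,  0.115 ]), array([ 0.4685, -0.256 ,  0.115 ]), array([ 0.4512, -0.2527,  0.115 ])]
side [283 124  18  18 151] [291.351  132.0662] ((291.5, 131.00001525878906), (11.627553939819336, 19.230182647705078), 26.56505012512207) [array([ 0.4739, -0.1822,  0.115 ]), array([ 0.4849, -0.2605,  0.115 ]), array([ 0.4544, -0.2465,  0.115 ]), array([ 0.4454, -0.1704,  0.115 ])]
```

View pics/crop1.png

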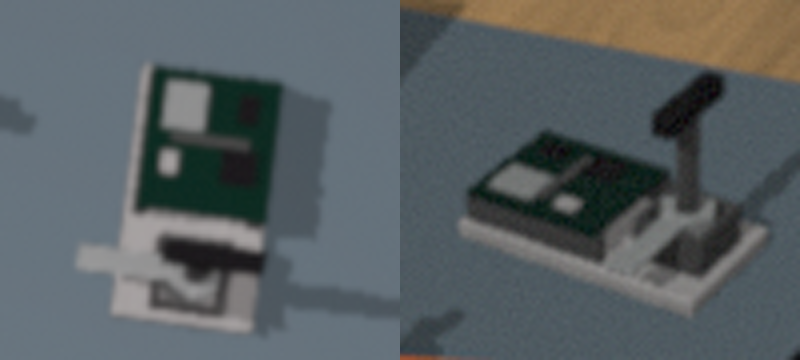

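Crop: the black bar sits over the board holder's lock, spanning top px (365,176)–(391,180), so it lies about 8° off world y. The latch arm points left at (350,180), and the green board lies beyond. Handle is at about (0.468, -0.228). I'll move above it with the bar-perpendicular grasp yaw.

Emit:
servo_tool(increments=[[0, 0, 0, 0, 0, -8.5, -1], [0, 0, 0, 0, 0, -8.5, -1], [0, 0, 0, 0, 0, -8.5, -1], [0, 0, 0, 0, 0, -8.5, -1], [0, 0, 0, 0, 0, -8.5, -1]])

```text
clock: 1.7
position: [0.2222, -0.5303, 0.2393]
ee_rot: [0.0, 0.841, 0.542, -0.0]
contact_force: [-0.3, 0.5, 0.2]
width: 0.0856
gripper_force: 0.0
```

Emit:
servo_tool(increments=[[0, 0, 0, 0, 0, -8.5, -1], [0, 0, 0, 0, 0, -8.5, -1], [4, 2.4, 0, 0, 0, 0, -1], [4, 2.4, 0, 0, 0, 0, -1], [4, 2.4, 0, 0, 0, 0, -1]])

```text
clock: 2.2
position: [0.3104, -0.4202, 0.2392]
ee_rot: [0.0, 0.754, 0.657, 0.0]
contact_force: [0.6, 0.5, 0.5]
width: 0.0854
gripper_force: 0.0
```

Emit:
servo_tool(increments=[[4, 2.4, 0, 0, 0, 0, -1], [4, 2.4, 0, 0, 0, 0, -1], [4, 2.4, 0, 0, 0, 0, -1], [4, 2.4, 0, 0, 0, 0, -1], [0, 0, 0, 0, 0, 0, -1]])

```text
clock: 2.7
position: [0.4294, -0.271, 0.2395]
ee_rot: [-0.0, 0.751, 0.66, 0.002]
contact_force: [-0.6, -0.6, -0.2]
width: 0.0856
gripper_force: 0.0
```

```bash
cat > c.py <<'E'
from h import *
import sys
np.set_printoptions(precision=4,suppress=True)
from scipy.spatial.transform import Rotation as R
s=manip.get_state(); q=s["ee_rot"]; M=R.from_quat(q[[1,2,3,0]]).as_matrix()
print(s["clock"],s["position"],"\n",M)
im=optics.get_image("wrist"); cv2.imwrite(f"pics/{sys.argv[1]}.png",im[:,:,::-1])
for l,z in(("key_handle",.108),("caddy_slot",.07)):
    for r in finder.tip_of(l,"wrist")[:3]: print(l,round(r["p"],2),r["at"],atz("wrist",r["at"],z))
for k in finder.silhouettes("key_handle","wrist"):
    print(round(k["p"],2),k["box"]); m=k["region"]
    m=m&(im.max(2)<60); ys,xs=np.where(m)
    if len(xs)>20:
        r=cv2.minAreaRect(np.c_[xs,ys].astype(np.float32)); print(r,[atz("wrist",p,.115) for p in cv2.boxPoints(r)],atz("wrist",r[0],.115))
E
python3 c.py w1
```

```text
2.7 [ 0.4294 -0.271   0.2395] 
 [[ 0.1287  0.9917  0.0022]
 [ 0.9917 -0.1287  0.0023]
 [ 0.0026  0.0019 -1.    ]]
key_handle 0.71 [105.3, 187.6] [ 0.268  -0.2449  0.108 ]
key_handle 0.63 [316.7, 141.0] [ 0.4636 -0.2289  0.108 ]
0.69 [106.8, 186.1, 84.4, 38.9]
```

View pics/w1.png

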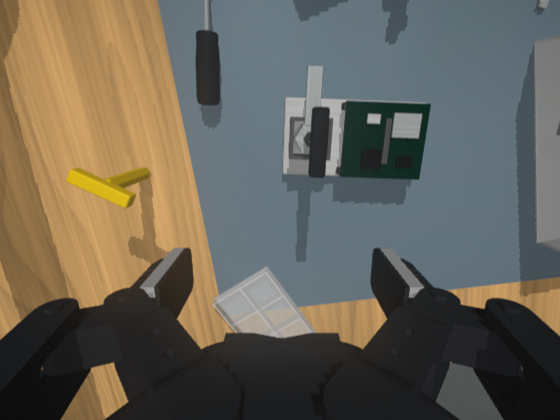

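The wrist view shows the black bar from (319,108) to (318,176), with the board at its right and the latch arm at (315,85). The yellow look-alike is at (108,187). Next I measure the bar from its dark pixels.

```bash
cat > d.py <<'E'
from h import *
np.set_printoptions(precision=4,suppress=True)
im=cv2.imread("pics/w1.png")
m=np.zeros((420,560),np.uint8); m[100:185,300:336]=im[100:185,300:336].max(2)<48
N,L,st,ce=cv2.connectedComponentsWithStats(m); i=1+np.argmax(st[1:,4]); ys,xs=np.where(L==i)
print(st[i]); 
for y in range(104,182,6): 
    x=xs[ys==y]; print(y,(x.min(),x.max()) if len(x) else None)
top=[(319.5,108),(318,176)]
print([atz("wrist",p,.115) for p in top], [proj("wrist",[.468,-.228,z]) for z in(.115,.108,.101)])
a,b=[atz("wrist",p,.115) for p in top]; print((a+b)/2,np.linalg.norm(a-b),np.degrees(np.arctan2(*(a-b)[:2])))
E
python3 d.py
```

```text
[ 309  108   20   69 1079]
104 None
110 (np.int64(313), np.int64(328))
116 (np.int64(313), np.int64(327))
122 (np.int64(312), np.int64(328))
128 (np.int64(312), np.int64(327))
134 (np.int64(311), np.int64(327))
140 (np.int64(310), np.int64(327))
146 (np.int64(310), np.int64(326))
152 (np.int64(310), np.int64(326))
158 (np.int64(309), np.int64(325))
164 (np.int64(310), np.int64(324))
170 (np.int64(309), np.int64(324))
176 (np.int64(311), np.int64(323))
[array([ 0.4672, -0.2035,  0.115 ]), array([ 0.4601, -0.2601,  0.115 ])] [array([323.3722, 137.7777]), array([322.286 , 137.3794]), array([321.2548, 137.0013])]
[ 0.4636 -0.2318  0.115 ] 0.057087349199969675 7.201636257647851
```

Emit:
servo_tool(increments=[[2.3, 1.5, 0, 0, 0, 1.2, -1], [2.2, 1.5, 0, 0, 0, 0, -1], [0, 0, 3, 0, 0, 0, -1], [0, 0, 3, 0, 0, 0, -1], [0, 0, 2, 0, 0, 0, -1]])

```text
clock: 3.4
position: [0.4612, -0.2365, 0.1575]
ee_rot: [-0.001, 0.761, 0.649, -0.001]
contact_force: [0.5, 0.4, -0.5]
width: 0.0852
gripper_force: 0.0
```

Emit:
servo_tool(increments=[[0, 0, 0, 0, 0, 0, -1], [0, 0, 0, 0, 0, 0, -1], [0, 0, 0, 0, 0, 0, -1], [0, 0, 0, 0, 0, 0, -1], [0, 0, 0, 0, 0, 0, -1]])

```text
clock: 3.9
position: [0.4632, -0.236, 0.1604]
ee_rot: [0.001, 0.76, 0.65, 0.0]
contact_force: [-0.8, -0.7, -0.1]
width: 0.0856
gripper_force: 0.0
```

```bash
python3 c.py w2
python3 - <<'E'
from h import *
im=cv2.imread("pics/w2.png"); p=proj("wrist",[.465,-.23,.115]); print(p,cal("wrist")[3])
cv2.drawMarker(im,tuple(int(v) for v in p),(0,0,255),0,12); cv2.imwrite("pics/w2m.png",im)
E
```

```text
3.9 [ 0.4632 -0.236   0.1604] 
 [[ 0.1561  0.9877  0.0017]
 [ 0.9877 -0.1561 -0.0013]
 [-0.001   0.0019 -1.    ]]
key_handle 0.93 [284.0, 210.3] [ 0.4657 -0.2253  0.108 ]
key_handle 0.92 [15.3, 267.6] [ 0.2764 -0.237   0.108 ]
0.69 [49.2, 256.4, 94.1, 68.4]
0.64 [285.9, 209.9, 27.1, 96.4]
((286.42999267578125, 209.010009765625), (21.31981658935547, 90.3941650390625), 1.3322197198867798) [array([ 0.4552, -0.2514,  0.115 ]), array([ 0.466 , -0.1932,  0.115 ]), array([ 0.4787, -0.1955,  0.115 ]), array([ 0.469 , -0.2539,  0.115 ])] [ 0.4674 -0.2223  0.115 ]
[284.45658454 221.06775901] [[ 0.98783662 -0.15549201  0.00102042 -0.49337897]
 [-0.15039293 -0.95373384  0.26033389 -0.16784615]
 [-0.03950663 -0.25732082 -0.96551811  0.2594723 ]
 [ 0.          0.          0.          1.        ]]
```

View pics/w2m.png

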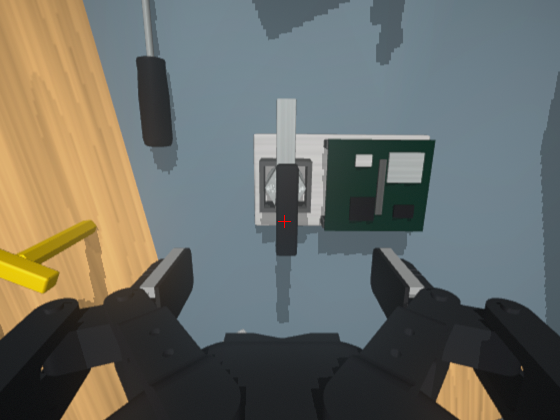

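Bar spans rows 164–254 at col 286, and my mark is too low. The first wrist picture was taken while the arm was still settling, so it was biased. I'll fit the bar's 3D box to its outline.

```bash
cat > e.py <<'E'
from h import *
import itertools
from scipy.optimize import least_squares
np.set_printoptions(precision=4,suppress=True)
im=cv2.imread("pics/w2.png")
m=np.zeros((420,560),np.uint8); m[155:262,270:304]=im[155:262,270:304].max(2)<60
N,L,st,ce=cv2.connectedComponentsWithStats(m); i=1+np.argmax(st[1:,4]); print(st[i],ce[i])
ys,xs=np.where(L==i); obs=cv2.minAreaRect(np.c_[xs,ys].astype(np.float32)); print(obs)
def bar(n,x,y,a):
    c,s=np.cos(a),np.sin(a)
    return np.array([proj(n,[x+c*v-s*u... if False else x+u*c+v*s, y-u*s+v*c, z]) for u,v,z in itertools.product((-.007,.007),(-.03,.03),(.101,.115))]) if False else np.array([proj(n,[x+u*c+v*s,y-u*s+v*c,z]) for u,v,z in itertools.product((-.007,.007),(-.03,.03),(.101,.115))])
E
cat > e.py <<'E'
from h import *
import itertools
from scipy.optimize import least_squares
np.set_printoptions(precision=4,suppress=True)
def fit(n,im,x0,y0,x1,y1,th):
    m=np.zeros((420,560),np.uint8); m[y0:y1,x0:x1]=im[y0:y1,x0:x1].max(2)<th
    N,L,st,ce=cv2.connectedComponentsWithStats(m); i=1+np.argmax(st[1:,4]); L=(L==i).astype(np.uint8)
    def feat(m):
        M=cv2.moments(m,True); return np.array([M["m10"]/M["m00"],M["m01"]/M["m00"],20*.5*np.arctan2(2*M["mu11"],M["mu20"]-M["mu02"])])
    def model(p):
        c,s=np.cos(p[2]),np.sin(p[2])
        q=[proj(n,[p[0]+u*c+v*s,p[1]-u*s+v*c,z]) for u,v,z in itertools.product((-.007,.007),(-.03,.03),(.101,.115))]
        h=cv2.convexHull(np.array(q,np.float32)); k=np.zeros((420,560),np.uint8)
        k=np.zeros((1680,2240),np.uint8); cv2.fillConvexPoly(k,np.round(h*4).astype(np.int32),1); f=feat(k); f[:2]/=4; return f,cv2.contourArea(h)
    o=feat(L); r=least_squares(lambda p:(lambda d:np.r_[d[:2],20*np.sin(d[2]/20)])(model(p)[0]-o),[.466,-.225,.14],x_scale=[.01,.01,.1],diff_step=.02)
    print(n,st[i],o,r.x,r.cost,L.sum(),model(r.x)[1])
fit("wrist",cv2.imread("pics/w2.png"),270,155,304,262,60)
fit("top",cv2.imread("pics/top0.png"),362,172,394,188,45)
fit("side",cv2.imread("pics/side0.png"),278,118,306,145,50)
E
python3 e.py
```

```text
wrist [ 276  164   28   91 1810] [286.8155 210.3343 -31.0188] [ 0.4671 -0.2259  0.17  ] 0.005179779380786447 1810 2090.183547262568
top [366 175  25   9 126] [377.4365 178.9524   2.9726] [ 0.4677 -0.2265  0.182 ] 0.0025540073654223257 126 175.94210310745984
side [283 123  18  22 169] [291.4615 132.4556 -18.4628] [ 0.4665 -0.2203  0.0094] 0.013769033831078512 169 175.37356768699829
```

Wrist and top fits agree on (0.467, -0.226), yaw about 9.5°. Descending, then gripping.

Emit:
servo_tool(increments=[[1.0, 0.2, 0, 0, 0, 0.5, -1], [0, 0, 2, 0, 0, 0, -1], [0, 0, 2, 0, 0, 0, -1], [0, 0, 1.6, 0, 0, 0, -1], [0, 0, 0.7, 0, 0, 0, -1]])

```text
clock: 4.6
position: [0.4656, -0.2246, 0.0949]
ee_rot: [-0.001, 0.763, 0.646, -0.0]
contact_force: [0.4, -0.8, -0.0]
width: 0.0852
gripper_force: 0.0
```

Emit:
servo_tool(increments=[[0, 0, 0, 0, 0, 0, -1], [0, 0, 0, 0, 0, 0, -1], [0, 0, 0, 0, 0, 0, -1], [0, 0, 0, 0, 0, 0, 1], [0, 0, 0, 0, 0, 0, 1]], squeeze=40)

```text
clock: 5.1
position: [0.4666, -0.2261, 0.0969]
ee_rot: [0.001, 0.763, 0.646, 0.0]
contact_force: [-0.2, 0.4, 0.1]
width: 0.0591
gripper_force: 0.0
```

Emit:
servo_tool(increments=[[0, 0, 0, 0, 0, 0, 1], [0, 0, 0, 0, 0, 0, 1], [0, 0, 0, 0, 0, 0, 1], [0, 0, 0, 0, 0, 0, 1], [0, 0, 0, 0, 0, 0, 1]])

```text
clock: 5.6
position: [0.4667, -0.2261, 0.0965]
ee_rot: [0.0, 0.763, 0.646, 0.0]
contact_force: [0.6, -0.2, 0.7]
width: 0.0133
gripper_force: 39.1
```

Gripped (13.3 mm). Turning clockwise.

Emit:
servo_tool(increments=[[0, 0, 0, 0, 0, 6, 1], [0, 0, 0, 0, 0, 6, 1], [0, 0, 0, 0, 0, 6, 1], [0, 0, 0, 0, 0, 6, 1], [0, 0, 0, 0, 0, 6, 1]])

```text
clock: 6.1
position: [0.467, -0.226, 0.0965]
ee_rot: [0.0, 0.905, 0.425, 0.001]
contact_force: [1.9, 0.5, 0.7]
width: 0.0135
gripper_force: 38.9
```

Emit:
servo_tool(increments=[[0, 0, 0, 0, 0, 6, 1], [0, 0, 0, 0, 0, 6, 1], [0, 0, 0, 0, 0, 6, 1], [0, 0, 0, 0, 0, 6, 1], [0, 0, 0, 0, 0, 6, 1]])

```text
clock: 6.6
position: [0.4671, -0.2258, 0.0965]
ee_rot: [0.0, 0.984, 0.176, 0.001]
contact_force: [2.0, 0.8, 0.9]
width: 0.014
gripper_force: 38.9
```

Emit:
servo_tool(increments=[[0, 0, 0, 0, 0, 6, 1], [0, 0, 0, 0, 0, 6, 1], [0, 0, 0, 0, 0, 6, 1], [0, 0, 0, 0, 0, 6, 1], [0, 0, 0, 0, 0, 6, 1]])

```text
clock: 7.1
position: [0.4671, -0.2256, 0.0965]
ee_rot: [-0.0, 0.996, -0.085, 0.001]
contact_force: [2.6, 0.7, 1.3]
width: 0.0134
gripper_force: 38.9
```

Emit:
servo_tool(increments=[[0, 0, 0, 0, 0, 5, 1], [0, 0, 0, 0, 0, 0, 1], [0, 0, 0, 0, 0, 0, 1], [0, 0, 0, 0, 0, 0, 1], [0, 0, 0, 0, 0, 0, 1]])

```text
clock: 7.6
position: [0.4667, -0.2257, 0.0965]
ee_rot: [-0.0, 0.992, -0.126, 0.001]
contact_force: [2.9, 2.2, 2.4]
width: 0.0131
gripper_force: 38.9
```

Run:
```python
from h import *
s=manip.get_state(); print(s["ee_rot"],s["position"],s["moment"],s["contact_force"])
w=optics.get_image("wrist"); d=optics.get_image("side")
a=cv2.resize(w[90:390,80:480],(400,300)); b=cv2.resize(d[105:195,220:340],(400,300),interpolation=2)
cv2.imwrite("pics/turn.png",np.hstack([a,b])[:,:,::-1])
```

```text
[-1.59944232e-04  9.92074692e-01 -1.25648416e-01  5.04580549e-04] [ 0.46673835 -0.22572179  0.09651067] [ 0.53303096 -0.55696433  0.01662308] [2.94123172 2.18233868 2.41327153]
```

View pics/turn.png

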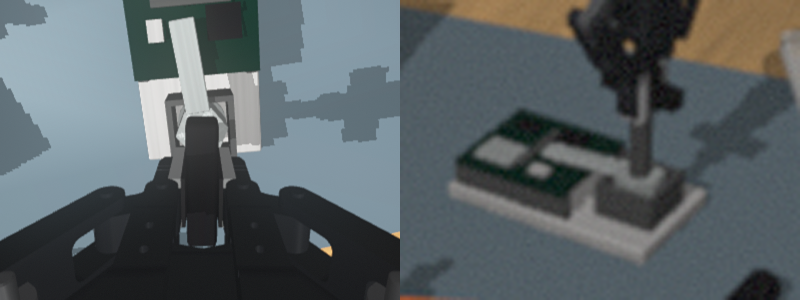

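The latch arm now lies over the board, roughly 83° round: it points up the board in the wrist crop and at (580,158) in the side crop. Next I fit the caddy from the existing pictures, add 3° more turn, and lift.

Emit:
servo_tool(increments=[[0, 0, 0, 0, 0, 3, 1], [0, 0, 0, 0, 0, 0, 1], [0, 0, 0, 0, 0, 0, 1], [0, 0, 0, 0, 0, -1, 1], [0, 0, 0, 0, 0, 0, 1]])

```text
clock: 8.2
position: [0.4664, -0.2259, 0.0965]
ee_rot: [-0.0, 0.99, -0.143, 0.0]
contact_force: [3.3, 3.0, 3.6]
width: 0.0133
gripper_force: 39.5
```

Emit:
servo_tool(increments=[[0, 0, -1, 0, 0, 0, 1], [0, 0, -1, 0, 0, 0, 1], [0, 0, -1, 0, 0, 0, 1], [0, 0, -1, 0, 0, 0, 1], [0, 0, -1, 0, 0, 0, 1]])

```text
clock: 8.7
position: [0.4659, -0.2265, 0.1477]
ee_rot: [0.001, 0.99, -0.143, -0.0]
contact_force: [0.3, -0.7, -0.8]
width: 0.0134
gripper_force: 41.2
```

Emit:
servo_tool(increments=[[0, 0, -2, 0, 0, 0, 1], [0, 0, -2, 0, 0, 0, 1], [0, 0, -2, 0, 0, 0, 1], [0, 0, -1, 0, 0, 0, 1], [0, 0, 0, 0, 0, 0, 1]])

```text
clock: 9.2
position: [0.4669, -0.2266, 0.2183]
ee_rot: [0.001, 0.99, -0.143, 0.002]
contact_force: [0.5, 0.1, -1.2]
width: 0.0135
gripper_force: 41.3
```

```bash
cat > f.py <<'E'
from h import *
import itertools
from scipy.optimize import minimize
np.set_printoptions(precision=4,suppress=True)
obs={}
for n,b in(("top",(240,105,305,195)),("side",(150,180,255,245))):
    im=cv2.imread(f"pics/{n}0.png"); h=cv2.cvtColor(im,cv2.COLOR_BGR2HSV)
    m=np.zeros((420,560),np.uint8); x0,y0,x1,y1=b
    m[y0:y1,x0:x1]=cv2.inRange(h,(3,130,50),(22,255,255))[y0:y1,x0:x1]
    pts=np.argwhere(m>0)[:,::-1]; N,L,st,_=cv2.connectedComponentsWithStats(m); i=1+np.argmax(st[1:,4])
    ys,xs=np.where(L==i); k=np.zeros_like(m); cv2.fillConvexPoly(k,cv2.convexHull(np.c_[xs,ys].astype(np.int32)),1); obs[n]=k; print(n,st[i])
def hull(n,p,sc):
    c,s=np.cos(p[2]),np.sin(p[2])
    q=[proj(n,[p[0]+u*c-v*s,p[1]+u*s+v*c,z]) for u,v,z in itertools.product((-.079,.079),(-.026,.026),(0,.07))]
    k=np.zeros((420,560),np.uint8); cv2.fillConvexPoly(k,np.round(cv2.convexHull(np.array(q,np.float32))*16).astype(np.int32),1,shift=4); return k
for ns in(("top",),("side",),("top","side")):
    J=lambda p:sum(np.mean(hull(n,p,1)!=obs[n])*1e4 for n in ns)
    r=min((minimize(J,[.555,.03,a],method="Nelder-Mead",options=dict(initial_simplex=[[.555,.03,a],[.57,.03,a],[.555,.045,a],[.555,.03,a+.15]])) for a in(.2,.35)),key=lambda r:r.fun)
    x,y,a=r.x; print(ns,r.x,r.fun,"slot",x-.0505*np.cos(a),y-.0505*np.sin(a))
s=manip.get_state(); print(s["clock"],s["position"],s["ee_rot"],s["width"],s["contact_force"])
E
python3 f.py
```

```text
top [ 252  116   39   69 1248]
side [ 158  192   88   47 3278]
('top',) [0.5569 0.0256 0.2766] 1.1904761904761905 slot 0.5082712614479913 0.01179652677245142
('side',) [0.558  0.028  0.2945] 4.804421768707483 slot 0.5096637177411683 0.0133060057004901Traceback (most recent call last):
  File "f.py", line 18, in <module>
    r=min((minimize(J,[.555,.03,a],method="Nelder-Mead",options=dict(initial_simplex=[[.555,.03,a],[.57,.03,a],[.555,.045,a],[.555,.03,a+.15]])) for a in(.2,.35)),key=lambda r:r.fun)
  File "f.py", line 18, in <genexpr>
    r=min((minimize(J,[.555,.03,a],method="Nelder-Mead",options=dict(initial_simplex=[[.555,.03,a],[.57,.03,a],[.555,.045,a],[.555,.03,a+.15]])) for a in(.2,.35)),key=lambda r:r.fun)
           ~~~~~~~~^^^^^^^^^^^^^^^^^^^^^^^^^^^^^^^^^^^^^^^^^^^^^^^^^^^^^^^^^^^^^^^^^^^^^^^^^^^^^^^^^^^^^^^^^^^^^^^^^^^^^^^^^^^^^^^^^^^^^^^^^^^^^
    res = _minimize_neldermead(fun, x0, args, callback, bounds=bounds,
                               **options)
    fxr = func(xr)
    fx = function(np.copy(x), *(wrapper_args + args))
  File "f.py", line 17, in <lambda>
    J=lambda p:sum(np.mean(hull(n,p,1)!=obs[n])*1e4 for n in ns)
               ~~~^^^^^^^^^^^^^^^^^^^^^^^^^^^^^^^^^^^^^^^^^^^^^^
  File "f.py", line 17, in <genexpr>
    J=lambda p:sum(np.mean(hull(n,p,1)!=obs[n])*1e4 for n in ns)
                           ~~~~^^^^^^^
  File "f.py", line 14, in hull
    q=[proj(n,[p[0]+u*c-v*s,p[1]+u*s+v*c,z]) for u,v,z in itertools.product((-.079,.079),(-.026,.026),(0,.07))]
       ~~~~^^^^^^^^^^^^^^^^^^^^^^^^^^^^^^^^^
  File "h.py", line 6, in proj
    f,cx,cy,T=cal(n); p=T[:3,:3]@np.array(P)+T[:3,3]; return np.array([cx+f*p[0]/p[2],cy+f*p[1]/p[2]])
              ~~~^^^
  File "h.py", line 4, in cal
    c=optics.get_calibration(n); f=210/np.tan(np.radians(c["fov_y"]/2)); return f,c["cx"],c["cy"],np.array(c["world_to_cam"])
ValueError: time passes only in moves, steps and waits
```

Slot at about (0.509, 0.012) and caddy yaw 16.3°, where top, side and network all agree. Key is lifted; carrying it over.

Emit:
servo_tool(increments=[[0, 0, 0, 0, 0, -8.2, 1], [0, 0, 0, 0, 0, -8.2, 1], [0, 0, 0, 0, 0, -8.2, 1], [0, 0, 0, 0, 0, -8.1, 1], [0, 0, 0, 0, 0, 0, 1]])

```text
clock: 9.7
position: [0.4655, -0.2256, 0.2152]
ee_rot: [-0.001, 0.99, 0.141, -0.001]
contact_force: [0.5, -0.1, -1.0]
width: 0.0135
gripper_force: 41.3
```

Emit:
servo_tool(increments=[[1.6, -3.2, 0, 0, 0, 0, 1], [1.8, -3.8, 0, 0, 0, 0, 1], [1.8, -3.8, 0, 0, 0, 0, 1], [1.8, -3.8, 0, 0, 0, 0, 1], [1.8, -3.6, 0, 0, 0, 0, 1]])

```text
clock: 10.2
position: [0.4993, -0.0249, 0.2157]
ee_rot: [-0.0, 0.99, 0.139, -0.001]
contact_force: [0.7, -0.3, -1.1]
width: 0.0137
gripper_force: 41.3
```

Emit:
servo_tool(increments=[[1.0, -2.0, 0, 0, 0, 0, 1], [0.9, -1.5, 0, 0, 0, 0, 1], [0, 0, 0, 0, 0, 0, 1], [0, 0, 0, 0, 0, 0, 1], [0, 0, 0, 0, 0, 0, 1]])

```text
clock: 10.7
position: [0.508, 0.0115, 0.216]
ee_rot: [0.0, 0.99, 0.14, -0.0]
contact_force: [0.6, -0.9, -0.9]
width: 0.0134
gripper_force: 41.3
```

Run:
```python
from h import *
np.set_printoptions(precision=4,suppress=True)
s=manip.get_state(); print(s["ee_rot"],s["position"],s["width"])
w=optics.get_image("wrist"); 
for r in finder.tip_of("caddy_slot","wrist"): print("wrist slot",r,atz("wrist",r["at"],.07))
for r in finder.tip_of("key_handle","wrist"): print(r)
tip=s["position"]-[0,0,.081]
for P in(tip,[.509,.0125,.07]):
    p=proj("wrist",P); print(p); cv2.drawMarker(w,tuple(int(v) for v in p),(255,0,0),0,12)
d=optics.get_image("side"); t=optics.get_image("top")
for r in finder.tip_of("caddy_slot","top"): print("top slot",r,atz("top",r["at"],.07))
for r in finder.tip_of("holder_lock","top"): print("lock",r)
p=proj("side",tip); cv2.drawMarker(d,tuple(int(v) for v in p),(255,0,0),0,6)
a=cv2.resize(w,(400,300)); b=cv2.resize(d[100:250,120:320],(400,300),interpolation=2)
cv2.imwrite("pics/carry.png",np.hstack([a,b])[:,:,::-1])
```

```text
[ 0.0003  0.9901  0.1403 -0.0005] [0.508  0.0115 0.216 ] 0.013425705391254443
wrist slot {'at': [281.9, 190.0], 'p': 0.6} [0.5104 0.0123 0.07  ]
{'at': [283.5, 270.3], 'p': 0.95}
[282.1104 212.1216]
[281.3632 191.394 ]
top slot {'at': [275.7, 165.8], 'p': 0.62} [0.5128 0.0152 0.07  ]Traceback (most recent call last):
  File "<stdin>", line 12, in <module>
ValueError: it knows: caddy_slot, key_handle, spare_key_end
```

Run:
```python
from h import *
s=manip.get_state(); w=optics.get_image("wrist").copy(); d=optics.get_image("side").copy()
tip=s["position"]-[0,0,.081]
for P in(tip,[.509,.0125,.07]):
    p=proj("wrist",P); cv2.drawMarker(w,tuple(int(v) for v in p),(255,0,0),0,12)
p=proj("side",tip); cv2.drawMarker(d,tuple(int(v) for v in p),(255,0,0),0,6)
a=cv2.resize(w,(400,300)); b=cv2.resize(d[100:250,120:320],(400,300),interpolation=2)
cv2.imwrite("pics/carry.png",np.hstack([a,b])[:,:,::-1])
```

```text
(no output)
```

View pics/carry.png

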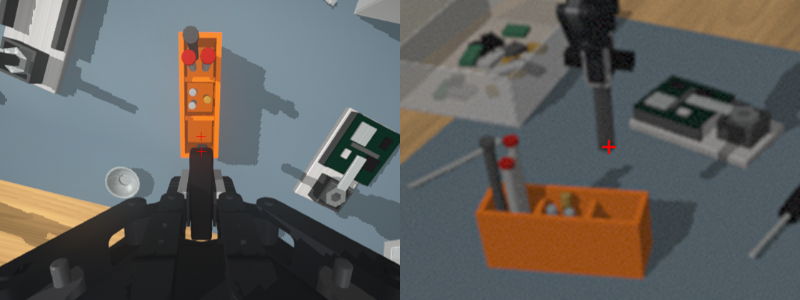

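The key hangs upright with its tip over the empty compartment at wrist crop (201,137), the drivers stand at the far end, and the latch lies over the board. Lowering.

Emit:
servo_tool(increments=[[0.1, 0, 2, 0, 0, 0, 1], [0, 0, 2.5, 0, 0, 0, 1], [0, 0, 2.5, 0, 0, 0, 1], [0, 0, 2, 0, 0, 0, 1], [0, 0, 1.5, 0, 0, 0, 1]])

```text
clock: 11.6
position: [0.5087, 0.0126, 0.11]
ee_rot: [-0.0, 0.99, 0.141, -0.001]
contact_force: [-0.3, 1.0, -1.1]
width: 0.0135
gripper_force: 41.3
```

Emit:
servo_tool(increments=[[0, 0, 1, 0, 0, 0, 1], [0, 0, 0.6, 0, 0, 0, 1], [0, 0, 0.3, 0, 0, 0, 1], [0, 0, 0, 0, 0, 0, 1], [0, 0, 0, 0, 0, 0, 1]])

```text
clock: 12.1
position: [0.5098, 0.0126, 0.0929]
ee_rot: [0.0, 0.99, 0.141, 0.001]
contact_force: [-1.0, 0.5, -1.1]
width: 0.0134
gripper_force: 41.3
```

Emit:
servo_tool(increments=[[0, 0, 0.3, 0, 0, 0, 1], [0, 0, 0.2, 0, 0, 0, 1], [0, 0, 0, 0, 0, 0, 1], [0, 0, 0, 0, 0, 0, 1], [0, 0, 0, 0, 0, 0, -0.5]])

```text
clock: 12.6
position: [0.5095, 0.0126, 0.0875]
ee_rot: [0.0, 0.99, 0.141, 0.0]
contact_force: [-0.5, 0.2, -0.1]
width: 0.0268
gripper_force: 0.0
```

Emit:
servo_tool(increments=[[0, 0, 0, 0, 0, 0, -0.5], [0, 0, 0, 0, 0, 0, -0.5], [0, 0, 0, 0, 0, 0, -0.5], [0, 0, 0, 0, 0, 0, -0.5], [0, 0, 0, 0, 0, 0, -0.5]])

```text
clock: 13.1
position: [0.5093, 0.0126, 0.0873]
ee_rot: [0.0, 0.99, 0.141, 0.0]
contact_force: [-0.4, -0.6, 0.0]
width: 0.0641
gripper_force: 0.0
```

Run:
```python
from h import *
s=manip.get_state(); print(s["clock"],s["position"],s["width"],s["contact_force"])
w=optics.get_image("wrist"); d=optics.get_image("side")
a=cv2.resize(w,(400,300)); b=cv2.resize(d[100:250,120:320],(400,300),interpolation=2)
cv2.imwrite("pics/rel.png",np.hstack([a,b])[:,:,::-1])
```

```text
13.1 [0.5093146  0.01262621 0.08731908] 0.06414021289738724 [-0.39967005 -0.5550009   0.016938  ]
```

View pics/rel.png

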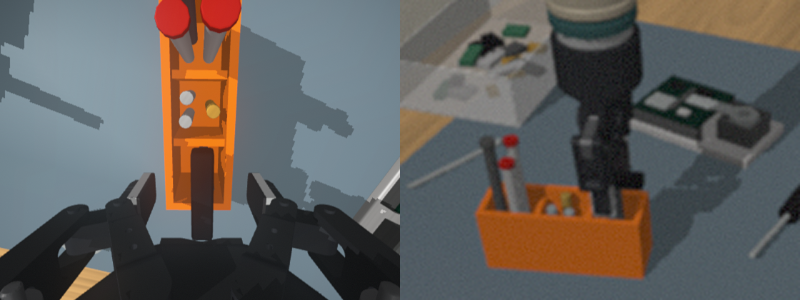

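Released: the key stands in the end compartment with its bar centred between the open fingers. I retract straight up.

Emit:
servo_tool(increments=[[0, 0, -1, 0, 0, 0, -0.5], [0, 0, -2, 0, 0, 0, -0.5], [0, 0, -3, 0, 0, 0, -0.5], [0, 0, -3, 0, 0, 0, -0.5], [0, 0, -3, 0, 0, 0, -0.5]])

```text
clock: 13.7
position: [0.5092, 0.0127, 0.2092]
ee_rot: [0.0, 0.99, 0.141, 0.0]
contact_force: [0.4, -0.8, 0.8]
width: 0.0639
gripper_force: 0.0
```

Emit:
servo_tool(increments=[[0, 0, -3, 0, 0, 0, -0.5], [0, 0, 0, 0, 0, 0, -0.5], [0, 0, 0, 0, 0, 0, -0.5], [0, 0, 0, 0, 0, 0, -0.5], [0, 0, 0, 0, 0, 0, -0.5]])

```text
clock: 14.2
position: [0.5084, 0.0127, 0.236]
ee_rot: [-0.0, 0.99, 0.141, -0.001]
contact_force: [0.1, -1.1, -0.3]
width: 0.064
gripper_force: 0.0
```

Run:
```python
from h import *
s=manip.get_state(); print(s["clock"],s["position"],s["width"],s["contact_force"])
w=optics.get_image("wrist"); 
for r in finder.tip_of("key_handle","wrist"): print(r,atz("wrist",r["at"],.098))
d=optics.get_image("side")
a=cv2.resize(w,(400,300)); b=cv2.resize(d[100:250,120:320],(400,300),interpolation=2)
cv2.imwrite("pics/fin.png",np.hstack([a,b])[:,:,::-1])
```

```text
14.2 [0.50837703 0.01272156 0.23598355] 0.06404620163260911 [ 0.10924975 -1.05338301 -0.32003241]
{'at': [282.9, 193.8], 'p': 0.82} [0.50917665 0.01226224 0.098     ]
```

View pics/fin.png

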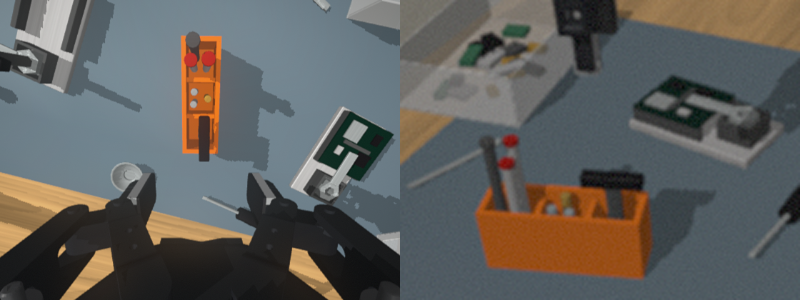

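The key stands upright in the end compartment at wrist crop (204,138), with its handle at (0.509, 0.012). The latch lies over the board, the spare key looks unmoved, and the gripper is clear. Handing in.

```bash
python3 -c "
from rig import manip
print(manip.sign_off())"
```

```text
the job is handed in; nothing more can be done
None
```

The job is handed in: the latch lies over the board (about 83° round by eye), the key stands upright in the caddy's empty end compartment, and the spare key was left alone; no verdict came back.

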